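# Close the seed box with one sweep of a fingertip

### The job

The arc-shaped seed sorting box has been left with its six flap lids ajar. Starting at the left end, run closed fingertips lightly along the middle of the curved row of lids, following its curve, so that they are pushed fully shut one after another from left to right. Only touch the lids gently: do not pull them open, do not lift or shove the box, leave the other things alone, and take the hand away at the end.

Things in the scene. Friction and masses are not known exactly. Their poses are not given: they have to be found in the camera images.
- seed_box: Loose grey arc-shaped box (about 0.9 kg), 42 mm wide, 240 mm long round the arc, flat top rim 40 mm above the table; six white flap lids in a row. Origin on the table under the row's middle line, between lids 3 and 4. x to the bulging side (away from the robot, within 35 deg), y to the left end, z up. Row's middle line: arc of radius 170 mm round x=-170 mm, y=0, from +37.5 to -37.5 deg.
- row_start (a point): Left end of the row: on the row's middle line at +37.5 deg, at the height of the rim (40 mm above the table). Lid i (1 = leftmost, 6 = rightmost) has its middle on the arc at 31.25 - 12.5*(i-1) deg, so lids are 37 mm apart. Nothing on the box is higher than 41 mm above the table once all lids are shut.
- arc_centre (a point): Centre of the arc of the row, on the table at x=-170 mm, y=0 of the box, on its hollow side: an empty point, nothing is there. The middle line of the lids runs 170 mm from it; their inner and outer edges 154 and 186 mm.
- row_end (a point): Right end of the row: on the row's middle line at -37.5 deg, at the height of the rim (40 mm above the table). Lids stand ajar like ramps rising from left to right: something sliding over the rim from left to right presses them down; from right to left it catches their free edges.
- lid_1 (a joint): Opening angle (rad) of lid 1 from the left: 0 level with the rim, 0.3 to 0.6 at the start, stop at -0.1 (also shut). Flap 33 mm along the row, 32 mm across, 2.5 mm thick; hinged at its left end, 38 mm above the table, 16.5 mm before its middle; a bead on the free right end stands 1 mm above it. Stays where left (0.015 N m, 0.5 N at the free end), no spring.
- lid_2 (a joint): Opening angle (rad) of lid 2 from the left: 0 level with the rim, 0.3 to 0.6 at the start, stop at -0.1 (also shut). Flap 33 mm along the row, 32 mm across, 2.5 mm thick; hinged at its left end, 38 mm above the table, 16.5 mm before its middle; a bead on the free right end stands 1 mm above it. Stays where left (0.015 N m, 0.5 N at the free end), no spring.
- lid_3 (a joint): Opening angle (rad) of lid 3 from the left: 0 level with the rim, 0.3 to 0.6 at the start, stop at -0.1 (also shut). Flap 33 mm along the row, 32 mm across, 2.5 mm thick; hinged at its left end, 38 mm above the table, 16.5 mm before its middle; a bead on the free right end stands 1 mm above it. Stays where left (0.015 N m, 0.5 N at the free end), no spring.
- lid_4 (a joint): Opening angle (rad) of lid 4 from the left: 0 level with the rim, 0.3 to 0.6 at the start, stop at -0.1 (also shut). Flap 33 mm along the row, 32 mm across, 2.5 mm thick; hinged at its left end, 38 mm above the table, 16.5 mm before its middle; a bead on the free right end stands 1 mm above it. Stays where left (0.015 N m, 0.5 N at the free end), no spring.
- lid_5 (a joint): Opening angle (rad) of lid 5 from the left: 0 level with the rim, 0.3 to 0.6 at the start, stop at -0.1 (also shut). Flap 33 mm along the row, 32 mm across, 2.5 mm thick; hinged at its left end, 38 mm above the table, 16.5 mm before its middle; a bead on the free right end stands 1 mm above it. Stays where left (0.015 N m, 0.5 N at the free end), no spring.
- lid_6 (a joint): Opening angle (rad) of lid 6 from the left: 0 level with the rim, 0.3 to 0.6 at the start, stop at -0.1 (also shut). Flap 33 mm along the row, 32 mm across, 2.5 mm thick; hinged at its left end, 38 mm above the table, 16.5 mm before its middle; a bead on the free right end stands 1 mm above it. Stays where left (0.015 N m, 0.5 N at the free end), no spring.
- petri_dish: Bystander: flat round petri dish, 72 mm wide, 14 mm high, in the hollow of the box's arc. Origin under its centre.
- vial_a: Bystander: upright sample vial with a light cap, 24 mm wide, 62 mm high, behind the left half of the box. Origin under its centre.
- vial_b: Bystander: upright sample vial with a grey cap, 24 mm wide, 70 mm high, behind the right half of the box. Origin under its centre.
- slides: Bystander: small white cardboard box of glass slides, 30x78x28 mm, to the left, in front of the microscope. Origin under its centre.
- jar: Bystander: seed jar with green lid, 54 mm wide, 70 mm high, on the right. Origin under its centre.
- bench_tweezers: Bystander: tweezers 131x13x8 mm, lying along the table's front edge. Origin under its centre.
- bench_brush: Bystander: fine brush 187x18x8 mm, lying along the table's front edge, left of the tweezers. Origin under its centre.

How it is judged:
By the outcome, as a careful person would: the job done as asked, in the order asked, and still so for the second after the job is handed in, with the robot touching nothing.
It also fails if it takes over 48 s, if anything falls off the work surface, if the arm or the gripper's body presses on something with over 40 N, if the wrist force passes 120 N, or if a joint passes its speed limit or range.

### The arm

A 7-joint arm with a two-finger parallel gripper is mounted at the origin on a cart in front of the work surface, level with it; the furniture and walls round the work are solid. World frame = base frame: x ahead of the robot, y to its left, z up, the work surface at z = 0. Lengths are in m, angles in rad, forces in N, time in s.
With the tool pointing down it reaches from about 0.425 to 0.875 m from the base axis. Payload 4.7 kg.
Tool frame: the origin (TCP) lies at the very end of the fingers, on their centre line; the grasp point (between the pads) lies 19 mm behind it; y points along the fingers, x is the direction in which the jaws open and shut, and the axes are right-handed (so a half turn about y gives the same grasp; the last joint's range is limited). The gripper opens to 87 mm and grips with 3 to 60 N. Pads are 19 mm wide; open, the fingers measure 117 mm over their backs; the gripper's body (75 mm by 190 mm) begins 51 mm behind the grasp point.
Start: joints at [1.216, 0.321, -0.07, 1.45, 0.023, 1.371, -0.057], TCP at [0.234, -0.606, 0.223] pointing down, gripper open.
Joint ranges: [-2.86, 2.86], [-0.3, 2.09], [-1.38, 1.24], [0.06, 2.45], [-1.56, 4.7], [0.09, 2.05], [-2.69, 2.69]. Speed limits (rad/s): [2.57, 2.57, 3.14, 3.14, 3.14, 3.14, 3.14].

### API

Orientations are given as a 3x3 rotation matrix whose columns are the frame's x, y, z axes.
In Python, from rig import manip gives the robot as it stands. The module is installed in compiled form; this text tells all that it offers.
- The arm moves only by the tool drive_tool, never from a script. Its argument "series" is a list of rows, each a list of 6 numbers: the shift along the tool's x, y, z in mm, then the turn, a rotation vector about the tool's x, y, z in rad. In form: [[tx, ty, tz, ax, ay, az], ...]. A call has 1 to 12 rows; each row is the pose to reach, as a shift and turn from the pose measured when the call began, along the tool's axes at that moment; what a row does not reach only later rows make up. A row lasts 1/12 s, in which the tool goes at most 41.7 mm and 7.16 degrees, less where a joint would pass 70% of its speed; a pose out of reach is approached as far as the arm can. A call with a gripper value outside its range is refused whole. "claw" is the closure in counts, from 0 (fully open) to 255 (shut), set as the call begins (left out, the last holds). The fingers move at their own pace and stop on an object; the grip force is fixed at half the most. Time passes only in rows, so rows that repeat a pose let the fingers close. It gives the time, the measured TCP pose, the force and the opening at its end, in the units of the state.
- manip.sense(): the state, without advancing time (a new reading comes with each control period).
- manip.get_image(name): name is "side" or "top" or "wrist"; returns a dict with "img" (400x640x3 uint8, red, green, blue), "z_map" (400x640 float32, m along the optical axis (not along the pixel's ray), 0 where there is no reading), "camera_matrix" (3x3 intrinsics, pixels), "k1" (the pictures are not rectified: a ray, as slopes to the right and down, at radius r is drawn at 1 + k1 r^2 times it, then the intrinsics apply), "world_from_camera" (4x4, takes a point from camera to world coordinates). Camera axes: x right, y up, looking along -z (the intrinsics and any distortion apply to the point x, -y, -z); pixel columns grow to the right and rows downward; lengths in m; the calibration is good to about 2 mm. A picture is of the moment at which its call begins.
- manip.job_done(): hands the job in, once; it reports no verdict.
The state is a dict: "time_s": time; "joints": joint angles; "dq": joint speeds; "tau": joint torques, N m; "position": TCP position; "orientation": TCP orientation; "wrist_force": force on the tool from outside, world axes, zero at the start; "ft_torque": the same for the moment, N m; "grip_width": finger opening in m.
Only numpy, scipy, OpenCV 4.12 (cv2) and the standard library are available. Lean on these libraries where they do the work, as an engineer would, in place of code of your own. Each camera call takes 0.05 s, during which the arm holds its last target.

## Working session

There is one attempt and no reset: what is moved stays moved. The work goes in short steps, Python scripts to look and compute and a tool call to move; the robot and the scene stay as the last step left them, time stands still between calls to the robot, and variables do not carry over. Pictures are saved under pics/ and viewed, and the job is handed in when it is done.

Besides the shell and the picture viewer there is one more tool, called as name(argument=value, ...), one argument or row to a line, values as JSON. drive_tool: Moves the arm, as the interface text tells. Its arguments: {"type":"object","properties":{"series":{"type":"array"},"claw":{"type":"number"}},"required":["series"]}

```bash
mkdir -p pics; ls; python3 - <<'E'
from rig import manip
import numpy as np, cv2, pickle
s=manip.sense(); print({k:np.round(v,4).tolist() for k,v in s.items()})
for n in ["top","side","wrist"]:
    d=manip.get_image(n); pickle.dump(d,open(f"{n}0.pkl","wb"))
    cv2.imwrite(f"pics/{n}0.png",d["img"][:,:,::-1]); print(n,d["camera_matrix"].tolist(),d["k1"],np.round(d["world_from_camera"],3).tolist())
E
```

```text
pics
{'time_s': 0.0, 'joints': [1.2161, 0.3219, -0.0701, 1.4517, 0.0226, 1.3708, -0.0569], 'dq': [-0.0, -0.0007, -0.0005, 0.001, 0.0009, -0.0009, 0.0007], 'tau': [0.0005, -49.1292, -0.4037, -31.2525, -0.064, 0.0439, 0.0002], 'position': [0.2341, -0.6058, 0.2214], 'orientation': [[0.3606, -0.0008, 0.9327], [-0.9327, 0.0018, 0.3606], [-0.002, -1.0, -0.0001]], 'wrist_force': [-0.0956, -0.0322, 0.4737], 'ft_torque': [-0.0108, -0.0069, 0.0181], 'grip_width': 0.0868}
top [[520.8958185956432, 0.0, 316.12154879409434], [0.0, 520.8958185956432, 200.3985421766373], [0.0, 0.0, 1.0]] -0.05497367873258631 [[-0.017, 0.995, -0.099, 0.349], [-1.0, -0.016, 0.005, -0.086], [0.003, 0.099, 0.995, 1.618], [0.0, 0.0, 0.0, 1.0]]
side [[374.4993289850208, 0.0, 318.33973706798946], [0.0, 374.4993289850208, 207.02974026170128], [0.0, 0.0, 1.0]] -0.013355049477334206 [[-0.949, 0.159, -0.272, 0.252], [-0.314, -0.423, 0.85, 0.759], [0.02, 0.892, 0.452, 0.523], [0.0, 0.0, 0.0, 1.0]]
wrist [[313.7065498218763, 0.0, 323.66592671259326], [0.0, 313.7065498218763, 199.3189514391989], [0.0, 0.0, 1.0]] -0.05285493103965156 [[0.359, 0.896, 0.261, 0.305], [-0.933, 0.345, 0.099, -0.578], [-0.001, -0.279, 0.96, 0.383], [0.0, 0.0, 0.0, 1.0]]
```

View pics/top0.png

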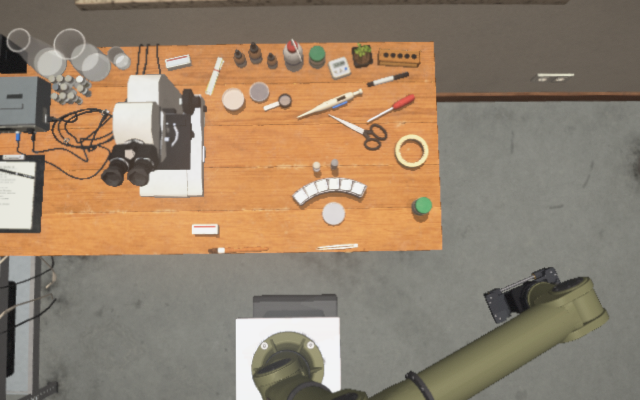

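View pics/side0.png

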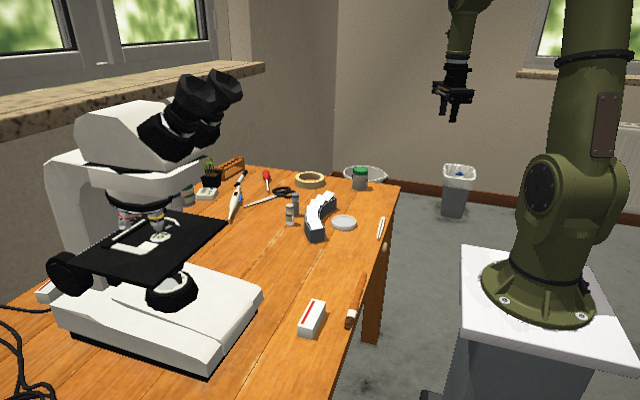

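View pics/wrist0.png

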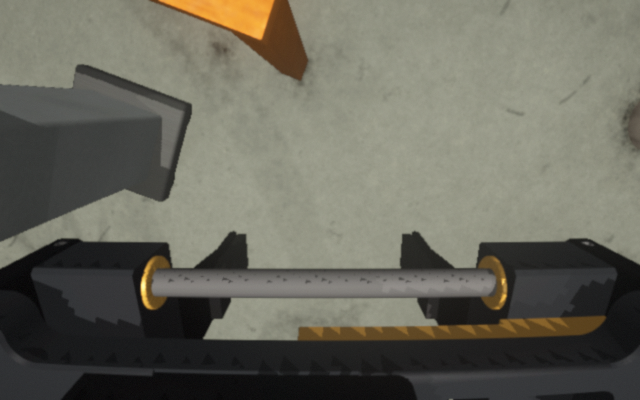

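```bash
cat > h.py <<'E'
import numpy as np, cv2, pickle
from scipy.optimize import least_squares
def cloud(d, uv=None, z=None):
    K=d["camera_matrix"];k1=d["k1"]
    if uv is None:
        H,W=d["z_map"].shape; u,v=np.meshgrid(np.arange(W),np.arange(H)); uv=np.stack([u,v],-1).reshape(-1,2).astype(float); z=d["z_map"].ravel()
    p=cv2.undistortPoints(np.asarray(uv,float).reshape(-1,1,2),K,np.array([k1,0,0,0,0.]),).reshape(-1,2)
    P=np.c_[p[:,0]*z,-p[:,1]*z,-np.asarray(z)*np.ones(len(p))]
    T=d["world_from_camera"]; return P@T[:3,:3].T+T[:3,3]
def proj(d,P):
    T=np.linalg.inv(d["world_from_camera"]); q=np.asarray(P)@T[:3,:3].T+T[:3,3]
    q=q*[1,-1,-1]
    r,_=cv2.projectPoints(q,np.zeros(3),np.zeros(3),d["camera_matrix"],np.array([d["k1"],0,0,0,0.])); return r.reshape(-1,2)
def crop(d,x0,x1,y0,y1,s,name,pts=None):
    im=d["img"][y0:y1,x0:x1,::-1]; im=cv2.resize(im,None,fx=s,fy=s,interpolation=cv2.INTER_CUBIC)
    if pts is not None:
        for p in pts: cv2.circle(im,tuple(int(round((a-o+.5)*s)) for a,o in zip(p,(x0,y0))),2,(0,0,255),-1)
    cv2.imwrite("pics/"+name,im)
E
python3 - <<'E'
from h import *
d=pickle.load(open("top0.pkl","rb"))
crop(d,280,450,140,260,4.7,"t1.png")
P=cloud(d).reshape(400,640,3)
sub=P[150:255,280:445]; print("table z",np.median(P[190:240,220:280,2]))
m=sub[...,2]>0.025
n,l,st,c=cv2.connectedComponentsWithStats(m.astype(np.uint8))
for i in range(1,n):
    if st[i,4]>8: q=sub[l==i]; print(st[i]+[280,150,0,0,0],q.mean(0).round(3),q.min(0).round(3),q.max(0).round(3))
for nm,(u,v) in dict(petri=(333,213),slides=(205,230)).items(): print(nm,P[v,u])
E
```

```text
table z -0.0012856171406714356
[331 159   8  10  61] [ 0.611 -0.149  0.089] [ 0.349 -0.162  0.027] [ 0.627 -0.086  1.618]
[313 162   8   9  59] [ 0.609 -0.097  0.055] [ 0.6   -0.107  0.029] [ 0.622 -0.086  0.069]
[410 162   8   4  11] [ 0.618 -0.397  0.027] [ 0.613 -0.409  0.025] [ 0.622 -0.387  0.031]
[292 177  75  28 957] [ 0.541 -0.132  0.056] [ 0.349 -0.247  0.026] [ 0.578 -0.02   1.618]
[411 197  21  18 287] [ 0.482 -0.408  0.069] [ 0.349 -0.439  0.026] [ 0.51  -0.086  1.618]
petri [ 0.46827979 -0.14511838  0.0154739 ]
slides [0.42149668 0.24688388 0.03117626]
```

View pics/t1.png

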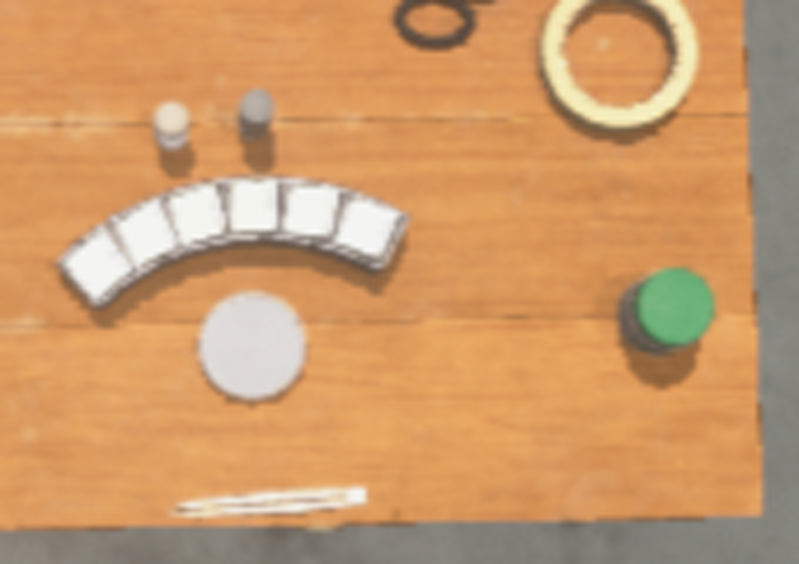

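```bash
cat >> h.py <<'E'
def boxfit(Q,x0):
    # Q: top-surface xy points (N,2), boundary-based: soft area fit with fixed-size sector
    from scipy.optimize import minimize
    def f(p):
        c=p[:2]; th=p[2]
        R=np.array([[np.cos(th),-np.sin(th)],[np.sin(th),np.cos(th)]])
        q=(Q-c)@R + [0.170,0]   # box coords relative to arc centre
        r=np.hypot(q[:,0],q[:,1]); a=np.arctan2(q[:,1],q[:,0])
        e=np.maximum(np.abs(r-0.17)-0.021,0)+np.maximum(np.abs(a)*0.17-0.12,0)
        # centre terms
        return np.mean((e*1000)**2)+0.02*(np.mean(r-.17)*1000)**2+0.02*(np.mean(a)*170)**2
    return minimize(f,x0,method="Nelder-Mead",options=dict(xatol=1e-5,fatol=1e-6,maxiter=4000))
def b2w(p,B):
    B=np.atleast_2d(B); R=np.array([[np.cos(p[2]),-np.sin(p[2])],[np.sin(p[2]),np.cos(p[2])]])
    return np.c_[B[:,:2]@R.T+p[:2],B[:,2]]
def arc(r,a,z): return np.c_[r*np.cos(a)-0.17,r*np.sin(a),np.full(np.size(a),z)]
def outline(p,z=0.04,rs=(0.149,0.170,0.191),A=0.12/0.17):
    a=np.linspace(-A,A,25); B=[arc(r,a,z) for r in rs]
    rr=np.linspace(rs[0],rs[-1],6)
    B+= [np.c_[rr*np.cos(s)-.17,rr*np.sin(s),np.full(6,z)] for s in (-A,A)]
    return b2w(p,np.vstack(B))
E
python3 - <<'E'
from h import *
d=pickle.load(open("top0.pkl","rb"))
P=cloud(d).reshape(400,640,3); sub=P[172:210,285:375].reshape(-1,3)
m=(sub[:,2]>0.03)&(sub[:,2]<0.08); Q=sub[m]
r=boxfit(Q[:,:2],[0.56,-0.13,0.0]); print(r.x,r.fun)
crop(d,280,380,150,230,7,"t2.png",proj(d,outline(r.x)))
E
```

```text
[ 0.55496856 -0.13128703  0.12056949] 0.004715069492873442
```

View pics/t2.png

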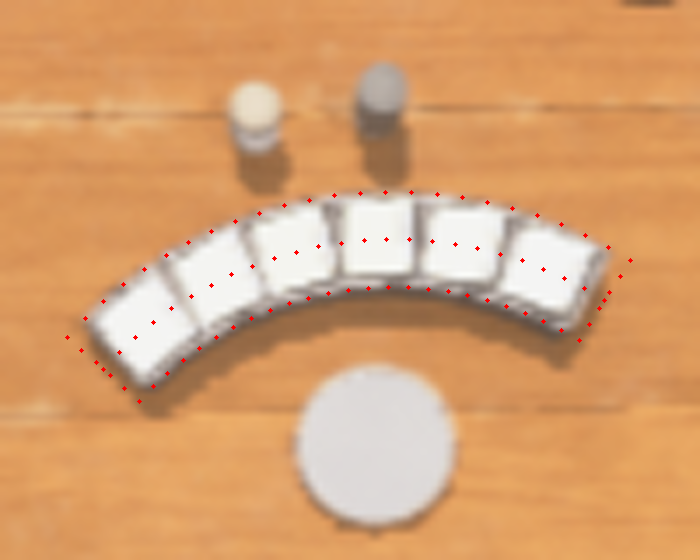

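drive_tool(
  series=[
    [-10,-1,12,0,0.01,0],
    [-30,-3,34,0,0.02,0],
    [-52,-5,60,0,0.04,0],
    [-75,-7,86,0,0.06,0],
    [-98,-9,112,0,0.08,0],
    [-121,-11,138,0,0.1,0],
    [-144,-13,164,0,0.12,0],
    [-167,-15,190,0,0.14,0],
    [-190,-17,216,0,0.16,0],
    [-213,-19,242,0,0.18,0],
    [-230,-20,262,0,0.19,0],
    [-240,-20,272,0,0.2,0],
  ],
  claw=255,
)

```text
time_s: 1.15
position: [0.4034, -0.2801, 0.2424]
orientation: [[0.173, 0.0, 0.985], [-0.985, 0.002, 0.173], [-0.002, -1.0, 0.001]]
wrist_force: [0.1, -0.3, -0.2]
grip_width: 0.0151
```

drive_tool(
  series=[
    [-10,-1,8,0,0,0],
    [-30,-3,24,0,0.02,0],
    [-55,-5,42,0,0.03,0],
    [-80,-7,61,0,0.04,0],
    [-105,-9,80,0,0.05,0],
    [-120,-10,91,0,0.05,0],
    [-125,-10,95,0,0.05,0],
    [-125,-10,95,0,0.05,0],
    [-125,-10,95,0,0.05,0],
  ],
)

```text
time_s: 1.9
position: [0.4748, -0.1418, 0.2523]
orientation: [[0.122, -0.001, 0.992], [-0.992, 0.001, 0.122], [-0.001, -1.0, -0.0]]
wrist_force: [0.3, -0.4, 0.3]
grip_width: 0.0002
```

```bash
python3 - <<'E'
from rig import manip
from h import *
s=manip.sense(); print({k:np.round(v,4).tolist() for k,v in s.items()})
p=[0.55496856,-0.13128703,0.12056949]
d=manip.get_image("wrist"); pickle.dump(d,open("wrist1.pkl","wb"))
cv2.imwrite("pics/wrist1.png",d["img"][:,:,::-1])
e=manip.get_image("top"); pickle.dump(e,open("top1.pkl","wb"))
crop(d,120,520,0,300,2,"w1c.png",proj(d,outline(p)))
E
```

```text
{'time_s': 1.9, 'joints': [0.7272, -0.0035, -0.4849, 1.7628, -0.0028, 1.3828, -1.2053], 'dq': [0.0144, -0.0015, 0.0232, 0.0038, 0.0009, 0.0006, -0.0011], 'tau': [-1.1644, -28.3783, -1.1197, -31.6337, -0.2508, -0.0764, -0.0223], 'position': [0.4748, -0.1418, 0.2523], 'orientation': [[0.1224, -0.0006, 0.9925], [-0.9925, 0.0013, 0.1224], [-0.0013, -1.0, -0.0004]], 'wrist_force': [0.2646, -0.3585, 0.3239], 'ft_torque': [-0.0959, 0.0023, -0.0021], 'grip_width': 0.0002}
```

View pics/wrist1.png

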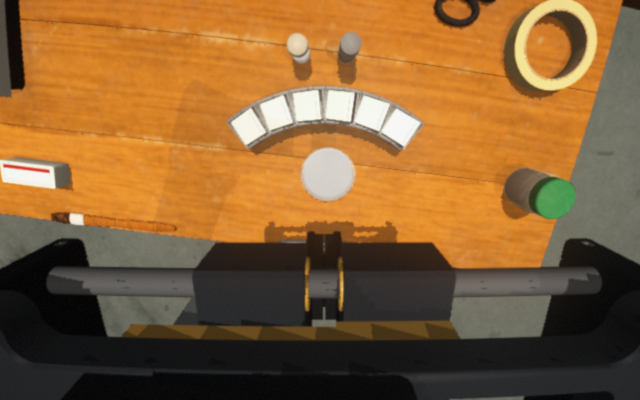

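View pics/w1c.png

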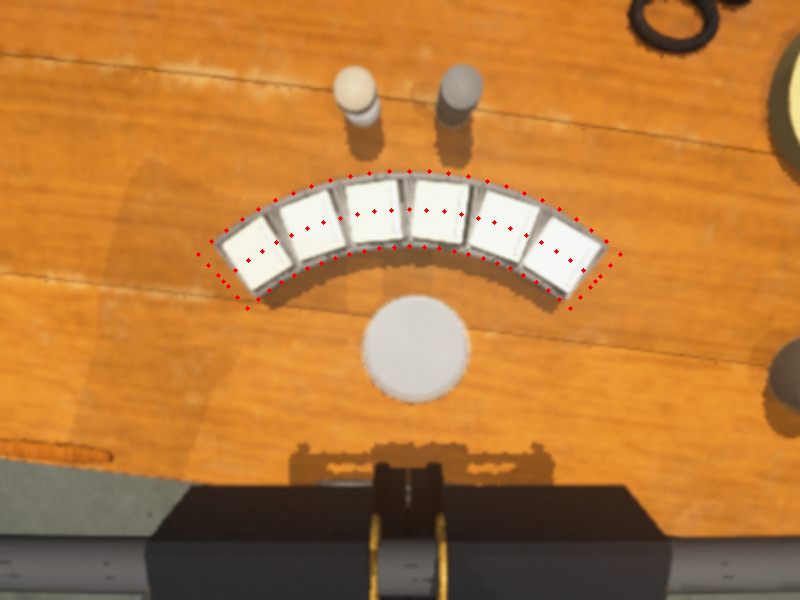

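```bash
python3 - <<'E'
from h import *
d=pickle.load(open("wrist1.pkl","rb"))
P=cloud(d).reshape(400,640,3); print("table",np.median(P[60:90,180:230,2]),np.median(P[150:180,240:290,2]))
sub=P[80:155,225:430].reshape(-1,3); m=(sub[:,2]>0.034)&(sub[:,2]<0.07); Q=sub[m]; print(m.sum())
r=boxfit(Q[:,:2],[0.555,-0.131,0.12]); p=r.x; print(p,r.fun)
th=p[2];R=np.array([[np.cos(th),-np.sin(th)],[np.sin(th),np.cos(th)]])
q=(Q[:,:2]-p[:2])@R+[.17,0]; rr=np.hypot(*q.T);a=np.degrees(np.arctan2(q[:,1],q[:,0]))
print("r",np.percentile(rr,[.5,2,50,98,99.5]).round(4),"a",np.percentile(a,[0,.5,50,99.5,100]).round(2))
sel=abs(rr-.17)<.01
for lo in np.arange(40,-41,-2.5):
    k=sel&(a<lo)&(a>=lo-2.5)
    if k.any(): print(round(lo-1.25,2),np.round(np.median(Q[k,2]),4),np.round(Q[k,2].max(),4),end=" | ")
np.save("p.npy",p)
crop(d,215,435,75,165,3.6,"w2c.png",proj(d,outline(p,A=np.radians(37.5))))
E
```

```text
table -0.00033443853014733516 -0.00030329996237696277
6525
[ 0.55539965 -0.13385157  0.10283672] 0.0032079605698107972
r [0.1486 0.1493 0.1708 0.189  0.1896] a [-37.86 -37.19  -0.67  37.86  38.38]
38.75 0.039 0.0401 | 36.25 0.0406 0.0435 | 33.75 0.043 0.0457 | 31.25 0.0455 0.048 | 28.75 0.0479 0.0516 | 26.25 0.0398 0.0512 | 23.75 0.041 0.044 | 21.25 0.0443 0.0474 | 18.75 0.0471 0.0498 | 16.25 0.0507 0.0547 | 13.75 0.0395 0.0532 | 11.25 0.0417 0.0445 | 8.75 0.0457 0.0485 | 6.25 0.0499 0.053 | 3.75 0.0545 0.0575 | 1.25 0.0393 0.0554 | -1.25 0.0418 0.0447 | -3.75 0.0463 0.0494 | -6.25 0.0508 0.0544 | -8.75 0.0556 0.0575 | -11.25 0.0391 0.0412 | -13.75 0.0412 0.0448 | -16.25 0.0454 0.0493 | -18.75 0.0495 0.053 | -21.25 0.0538 0.0565 | -23.75 0.039 0.0545 | -26.25 0.0408 0.0435 | -28.75 0.0445 0.0474 | -31.25 0.0483 0.0515 | -33.75 0.0523 0.0553 | -36.25 0.0397 0.0552 | -38.75 0.0386 0.0393 |
```

View pics/w2c.png

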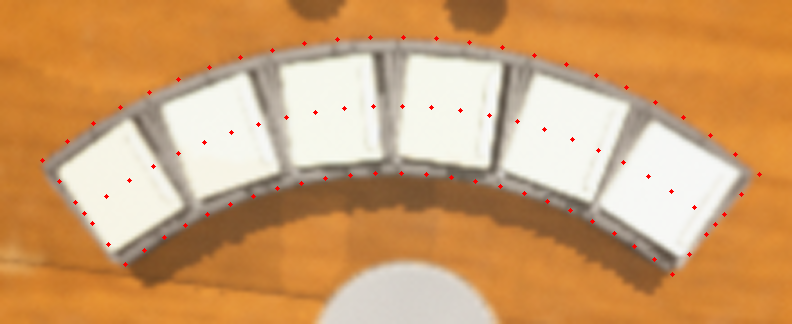

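```bash
cat >> h.py <<'E'
def plan(a_deg,z,rows=None):
    """shift/turn to reach arc angle a, tip height z from the current pose"""
    from rig import manip
    from scipy.spatial.transform import Rotation as Ro
    p=np.load("p.npy"); s=manip.sense(); O=np.array(s["orientation"]); x=np.array(s["position"])
    out=[]
    for a,zz in zip(np.atleast_1d(a_deg),np.atleast_1d(z)):
        ar=np.radians(a); t=b2w(p,arc(.17,np.array([ar]),zz))[0]; h=ar+p[2]
        X=np.array([np.cos(h),np.sin(h),0]); Y=np.array([0,0,-1.]); T=np.c_[X,Y,np.cross(X,Y)]
        out.append(np.r_[O.T@(t-x)*1000,Ro.from_matrix(O.T@T).as_rotvec()])
    out=np.array(out); print("t",s["time_s"],"pos",np.round(s["position"],4),"F",np.round(s["wrist_force"],2))
    for o in out: print([round(v,1) for v in o[:3]]+[round(v,3) for v in o[3:]])
    return out
E
python3 -c "
from h import *
p=np.load('p.npy'); print(b2w(p,arc(.17,np.radians([39.7,-37.5]),.0)))
plan([39.7,39.7],[.1,.0405])"
```

```text
[[ 0.50525726 -0.02985904  0.        ]
 [ 0.53107908 -0.24040055  0.        ]]
t 2.0 pos [ 0.4745 -0.1426  0.2523] F [ 0.1   0.57 -0.06]
[np.float64(-108.0), np.float64(152.5), np.float64(44.1), np.float64(-0.002), np.float64(-2.246), np.float64(-0.001)]
[np.float64(-107.9), np.float64(212.0), np.float64(44.1), np.float64(-0.002), np.float64(-2.246), np.float64(-0.001)]
```

drive_tool(
  series=[
    [-4,2,2,0,-0.06,0],
    [-12,6,6,0,-0.15,0],
    [-22,12,10,0,-0.26,0],
    [-32,20,14,0,-0.37,0],
    [-42,28,18,0,-0.48,0],
    [-52,36,22,0,-0.59,0],
    [-62,44,26,0,-0.7,0],
    [-72,52,30,0,-0.81,0],
    [-82,60,34,0,-0.92,0],
    [-92,68,38,0,-1.03,0],
    [-100,74,42,0,-1.13,0],
    [-104,80,44,0,-1.2,0],
  ],
)

```text
time_s: 3.0
position: [0.5055, -0.0345, 0.1719]
orientation: [[0.97, -0.001, 0.245], [-0.245, 0.002, 0.97], [-0.001, -1.0, 0.001]]
wrist_force: [-0.2, 0.2, 0.5]
grip_width: 0.0005
```

```bash
python3 -c "
from h import *
plan([39.7,39.7],[.1,.0405])"
```

```text
t 3.0 pos [ 0.5055 -0.0345  0.1719] F [-0.16  0.24  0.54]
[np.float64(-1.3), np.float64(71.9), np.float64(4.4), np.float64(-0.002), np.float64(-1.043), np.float64(-0.001)]
[np.float64(-1.2), np.float64(131.4), np.float64(4.3), np.float64(-0.002), np.float64(-1.043), np.float64(-0.001)]
```

drive_tool(
  series=[
    [0,6,1,0,-0.07,0],
    [0,16,2,0,-0.17,0],
    [-1,26,3,0,-0.28,0],
    [-1,36,4,0,-0.39,0],
    [-1,46,4,0,-0.5,0],
    [-1,56,4,0,-0.61,0],
    [-1,66,4,0,-0.72,0],
    [-1,76,4,0,-0.83,0],
    [-1,86,4,0,-0.93,0],
    [-1,93,4,0,-1.0,0],
    [-1,96,4,0,-1.04,0],
    [-1,96,4,0,-1.043,0],
  ],
)

```text
time_s: 4.0
position: [0.5044, -0.0322, 0.0747]
orientation: [[0.701, -0.003, -0.713], [0.713, 0.002, 0.701], [-0.001, -1.0, 0.003]]
wrist_force: [-0.7, -0.2, -0.0]
grip_width: 0.0002
```

drive_tool(
  series=[
    [0,0,0,0,0,0],
    [0,0,0,0,0,0],
  ],
)

```text
time_s: 4.17
position: [0.5042, -0.0337, 0.0747]
orientation: [[0.703, -0.004, -0.711], [0.711, 0.001, 0.703], [-0.002, -1.0, 0.003]]
wrist_force: [-0.5, 0.8, -0.1]
grip_width: 0.0005
```

```bash
python3 - <<'E'
from h import *
from rig import manip
plan([39.7,39.7],[.1,.0405])
d=manip.get_image("wrist"); pickle.dump(d,open("wrist2.pkl","wb"))
p=np.load("p.npy")
im=d["img"][:,:,::-1].copy()
for q in proj(d,outline(p,A=np.radians(37.5))): cv2.circle(im,tuple(np.round(q).astype(int).clip(-99,2000).tolist()),1,(0,0,255),-1)
cv2.imwrite("pics/w3.png",im)
e=manip.get_image("side"); pickle.dump(e,open("side3.pkl","wb")); crop(e,230,430,130,280,4,"s3.png")
E
```

```text
t 4.1667 pos [ 0.5042 -0.0337  0.0747] F [-0.53  0.77 -0.07]
[np.float64(3.4), np.float64(-25.3), np.float64(2.0), np.float64(-0.003), np.float64(-0.005), np.float64(-0.002)]
[np.float64(3.5), np.float64(34.2), np.float64(1.8), np.float64(-0.003), np.float64(-0.005), np.float64(-0.002)]
```

View pics/w3.png

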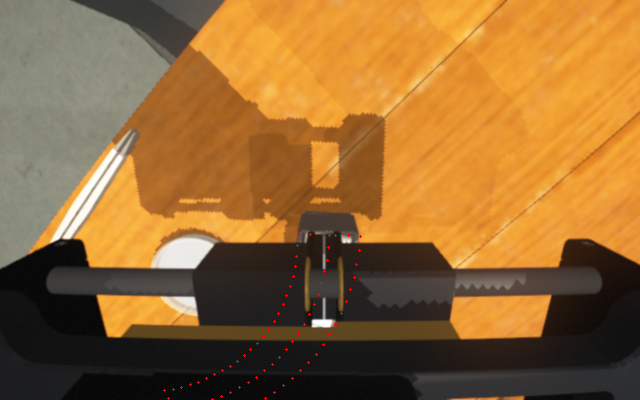

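View pics/s3.png

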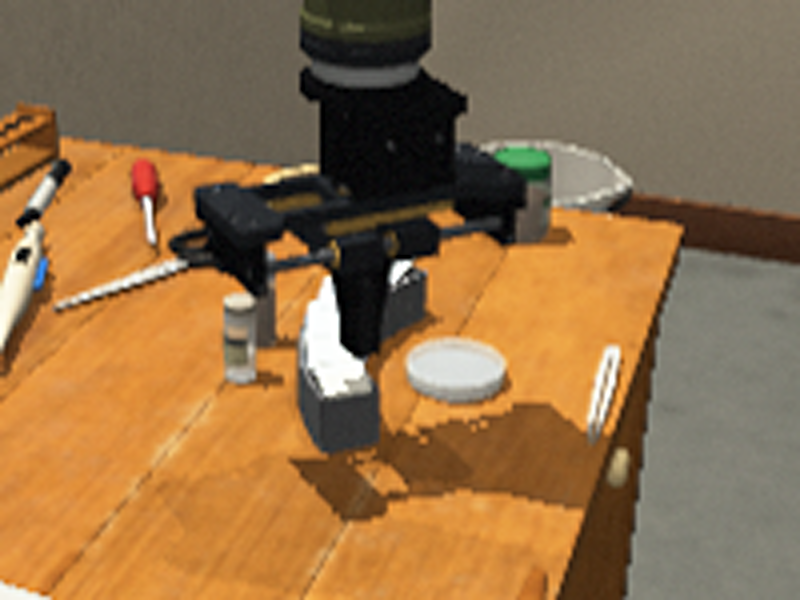

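drive_tool(
  series=[
    [1,2,1,0,0,0],
    [3,6,2,0,0,0],
    [3,11,2,0,0,0],
    [3,16,2,0,0,0],
    [3,21,2,0,0,0],
    [3,25,2,0,0,0],
    [3,28,2,0,0,0],
    [3,30,2,0,0,0],
    [3,31,2,0,0,0],
    [3,31,2,0,0,0],
  ],
)

```text
time_s: 5.1
position: [0.505, -0.0293, 0.0438]
orientation: [[0.702, -0.003, -0.712], [0.712, 0.001, 0.702], [-0.001, -1.0, 0.003]]
wrist_force: [-0.6, -0.2, 0.1]
grip_width: 0.0003
```

```bash
python3 - <<'E'
from h import *
from rig import manip
plan([39.7,39.7],[.04,.0405])
e=manip.get_image("side"); crop(e,280,380,170,250,8,"s4.png")
E
```

```text
t 5.1 pos [ 0.505  -0.0293  0.0438] F [-0.56 -0.2   0.05]
[np.float64(-0.2), np.float64(3.8), np.float64(-0.6), np.float64(-0.003), np.float64(-0.003), np.float64(-0.001)]
[np.float64(-0.2), np.float64(3.3), np.float64(-0.6), np.float64(-0.003), np.float64(-0.003), np.float64(-0.001)]
```

View pics/s4.png

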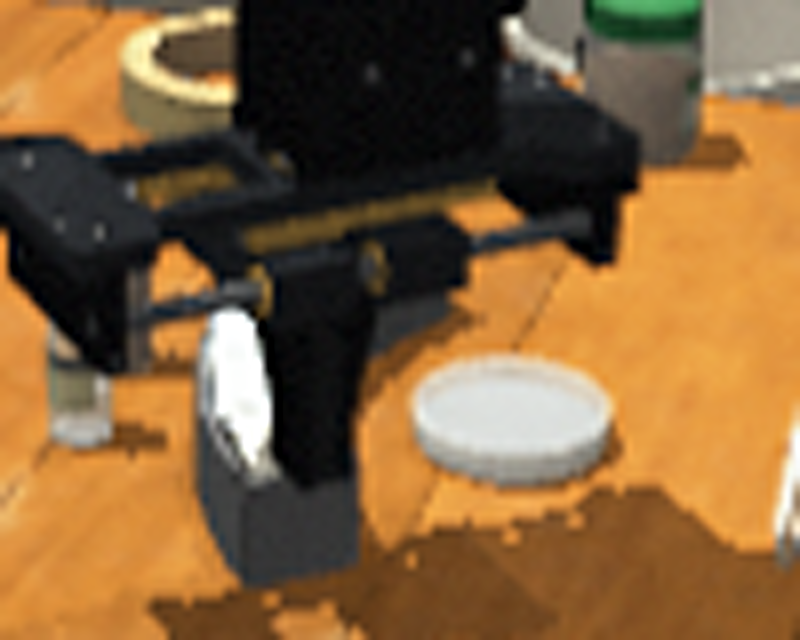

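```bash
python3 - <<'E'
from h import *
from rig import manip
s=manip.sense(); e=manip.get_image("side"); x=np.array(s["position"]);O=np.array(s["orientation"])
C=[x+O@np.array(v)/1000 for v in ([0,0,0],[15,0,9.5],[15,0,-9.5],[-15,0,9.5],[-15,0,-9.5])]
p=np.load("p.npy")
crop(e,300,350,205,245,16,"s5.png",np.vstack([proj(e,C),proj(e,outline(p,A=np.radians(38)))]))
print(np.round(proj(e,C),1))
E
```

```text
[[317.4 227.8]
 [313.8 230.8]
 [310.5 227.4]
 [324.4 228.3]
 [320.9 224.9]]
```

View pics/s5.png

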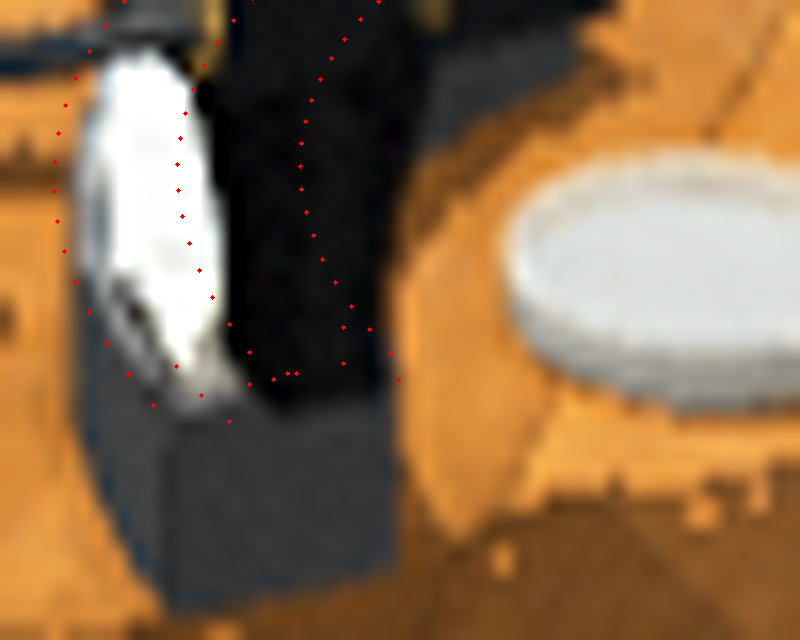

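drive_tool(
  series=[
    [0,1,0,0,0,0],
    [0,2.2,0,0,0,0],
    [0,3,0,0,0,0],
    [0,3.5,0,0,0,0],
    [0,3.8,0,0,0,0],
    [0,3.8,0,0,0,0],
  ],
)

```text
time_s: 5.7
position: [0.5056, -0.0295, 0.0408]
orientation: [[0.702, -0.002, -0.712], [0.712, 0.001, 0.702], [-0.001, -1.0, 0.002]]
wrist_force: [-0.1, -0.6, 3.9]
grip_width: 0.0002
```

```bash
python3 - <<'E'
from h import *
d=np.array([4,7,10,13,16,19,22,25,28,31,35,39.]); z=np.array([43.5,45,44.7,44,43.3,42.6,41.9,41.2,40.5,40.4,40.4,40.4])/1000
np.save("d.npy",d);np.save("z.npy",z)
def ang(i): return 31.25-12.5*(i-1)-np.degrees((d-9.5-16.5)/170)
plan(ang(1),z)
E
```

```text
t 5.7 pos [ 0.5056 -0.0295  0.0408] F [-0.1  -0.61  3.86]
[np.float64(-0.5), np.float64(-2.7), np.float64(-3.0), np.float64(-0.002), np.float64(0.014), np.float64(-0.001)]
[np.float64(-0.6), np.float64(-4.2), np.float64(-6.0), np.float64(-0.002), np.float64(0.032), np.float64(-0.001)]
[np.float64(-0.7), np.float64(-3.9), np.float64(-9.0), np.float64(-0.002), np.float64(0.05), np.float64(-0.001)]
[np.float64(-0.9), np.float64(-3.2), np.float64(-12.0), np.float64(-0.002), np.float64(0.067), np.float64(-0.001)]
[np.float64(-1.1), np.float64(-2.5), np.float64(-15.0), np.float64(-0.002), np.float64(0.085), np.float64(-0.001)]
[np.float64(-1.4), np.float64(-1.8), np.float64(-18.0), np.float64(-0.002), np.float64(0.103), np.float64(-0.001)]
[np.float64(-1.7), np.float64(-1.1), np.float64(-21.0), np.float64(-0.002), np.float64(0.12), np.float64(-0.001)]
[np.float64(-2.1), np.float64(-0.4), np.float64(-24.0), np.float64(-0.002), np.float64(0.138), np.float64(-0.001)]
[np.float64(-2.5), np.float64(0.3), np.float64(-26.9), np.float64(-0.002), np.float64(0.156), np.float64(-0.001)]
[np.float64(-3.0), np.float64(0.4), np.float64(-29.9), np.float64(-0.002), np.float64(0.173), np.float64(-0.001)]
[np.float64(-3.7), np.float64(0.3), np.float64(-33.8), np.float64(-0.002), np.float64(0.197), np.float64(-0.001)]
[np.float64(-4.6), np.float64(0.3), np.float64(-37.7), np.float64(-0.002), np.float64(0.22), np.float64(-0.001)]
```

drive_tool(
  series=[
    [-0.5,-2.7,-3,0,0.014,0],
    [-0.6,-4.2,-6,0,0.032,0],
    [-0.7,-3.9,-9,0,0.05,0],
    [-0.9,-3.2,-12,0,0.067,0],
    [-1.1,-2.5,-15,0,0.085,0],
    [-1.4,-1.8,-18,0,0.103,0],
    [-1.7,-1.1,-21,0,0.12,0],
    [-2.1,-0.4,-24,0,0.138,0],
    [-2.5,0.3,-27,0,0.156,0],
    [-3,0.4,-30,0,0.173,0],
    [-3.7,0.4,-34,0,0.197,0],
    [-4.6,0.4,-37.7,0,0.22,0],
  ],
)

```text
time_s: 6.7
position: [0.5288, -0.0581, 0.0404]
orientation: [[0.842, -0.004, -0.54], [0.54, 0.003, 0.842], [-0.002, -1.0, 0.004]]
wrist_force: [-3.6, 5.4, 6.0]
grip_width: 0.0005
```

```bash
python3 - <<'E'
from h import *
from rig import manip
d=np.load("d.npy");z=np.load("z.npy")
plan(31.25-np.degrees((13.)/170),.0404); print()
plan(18.75-np.degrees((d-26)/170),z)
e=manip.get_image("side"); crop(e,280,380,170,250,8,"s6.png")
e=manip.get_image("wrist"); pickle.dump(e,open("w6.pkl","wb")); cv2.imwrite("pics/w6.png",e["img"][:,:,::-1])
E
```

```text
t 6.7 pos [ 0.5288 -0.0581  0.0404] F [-3.6   5.43  6.  ]
[np.float64(-0.2), np.float64(-0.0), np.float64(-1.3), np.float64(-0.004), np.float64(-0.002), np.float64(-0.002)]

t 6.7 pos [ 0.5288 -0.0581  0.0404] F [-3.6   5.43  6.  ]
[np.float64(-0.3), np.float64(-3.2), np.float64(-3.3), np.float64(-0.004), np.float64(0.01), np.float64(-0.002)]
[np.float64(-0.3), np.float64(-4.7), np.float64(-6.3), np.float64(-0.004), np.float64(0.028), np.float64(-0.002)]
[np.float64(-0.4), np.float64(-4.4), np.float64(-9.3), np.float64(-0.004), np.float64(0.046), np.float64(-0.002)]
[np.float64(-0.6), np.float64(-3.7), np.float64(-12.3), np.float64(-0.004), np.float64(0.063), np.float64(-0.002)]
[np.float64(-0.8), np.float64(-3.0), np.float64(-15.3), np.float64(-0.004), np.float64(0.081), np.float64(-0.002)]
[np.float64(-1.1), np.float64(-2.3), np.float64(-18.3), np.float64(-0.004), np.float64(0.099), np.float64(-0.002)]
[np.float64(-1.4), np.float64(-1.6), np.float64(-21.3), np.float64(-0.004), np.float64(0.116), np.float64(-0.002)]
[np.float64(-1.8), np.float64(-0.9), np.float64(-24.3), np.float64(-0.004), np.float64(0.134), np.float64(-0.002)]
[np.float64(-2.2), np.float64(-0.2), np.float64(-27.3), np.float64(-0.004), np.float64(0.152), np.float64(-0.002)]
[np.float64(-2.7), np.float64(-0.2), np.float64(-30.2), np.float64(-0.004), np.float64(0.169), np.float64(-0.002)]
[np.float64(-3.4), np.float64(-0.2), np.float64(-34.2), np.float64(-0.004), np.float64(0.193), np.float64(-0.002)]
[np.float64(-4.2), np.float64(-0.2), np.float64(-38.1), np.float64(-0.004), np.float64(0.216), np.float64(-0.002)]
```

View pics/s6.png

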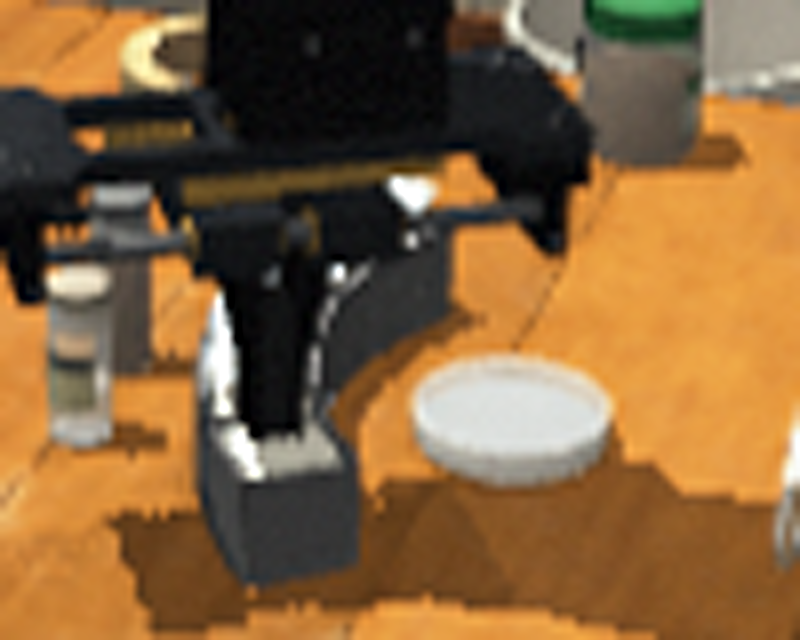

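View pics/w6.png

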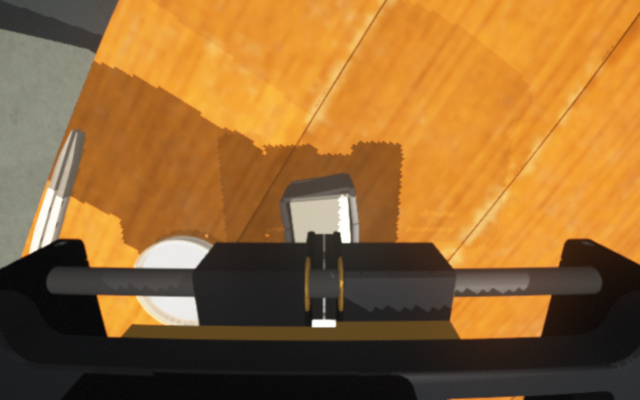

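```bash
python3 - <<'E'
from h import *
d=np.array([1.5,4,7,10,13,16,19,22,25,28.5,32,35.5]); z=np.array([43,45.5,46.5,46,45,44,43,42,41.2,40.7,40.6,40.6])/1000
np.save("d.npy",d);np.save("z.npy",z)
plan(18.75-np.degrees((d-26)/170),z)
e=pickle.load(open("w6.pkl","rb")); P=cloud(e).reshape(400,640,3)
for v in range(180,235,6): print(v,np.round(P[v,[300,318,330]],4).tolist(), np.round(np.median(P[v,60:90,2]),4))
print(np.median(P[60:100,300:380,2]))
E
```

```text
t 6.8 pos [ 0.5295 -0.0591  0.0406] F [-1.01  1.57  2.7 ]
[np.float64(-0.4), np.float64(-2.4), np.float64(0.3), np.float64(-0.002), np.float64(-0.003), np.float64(-0.001)]
[np.float64(-0.4), np.float64(-4.9), np.float64(-2.1), np.float64(-0.002), np.float64(0.011), np.float64(-0.001)]
[np.float64(-0.4), np.float64(-5.9), np.float64(-5.1), np.float64(-0.002), np.float64(0.029), np.float64(-0.001)]
[np.float64(-0.5), np.float64(-5.4), np.float64(-8.1), np.float64(-0.002), np.float64(0.047), np.float64(-0.001)]
[np.float64(-0.7), np.float64(-4.5), np.float64(-11.1), np.float64(-0.002), np.float64(0.064), np.float64(-0.001)]
[np.float64(-0.9), np.float64(-3.5), np.float64(-14.1), np.float64(-0.002), np.float64(0.082), np.float64(-0.001)]
[np.float64(-1.2), np.float64(-2.5), np.float64(-17.1), np.float64(-0.002), np.float64(0.1), np.float64(-0.001)]
[np.float64(-1.5), np.float64(-1.5), np.float64(-20.1), np.float64(-0.002), np.float64(0.117), np.float64(-0.001)]
[np.float64(-1.9), np.float64(-0.7), np.float64(-23.1), np.float64(-0.002), np.float64(0.135), np.float64(-0.001)]
[np.float64(-
[... 568 characters left out ...]
 [0.5136, -0.0285, 0.0392]] 0.0002
198 [[0.5017, -0.0399, 0.0397], [0.51, -0.0348, 0.0394], [0.5154, -0.0313, 0.0394]] 0.0001
204 [[0.5035, -0.043, 0.0392], [0.5118, -0.0376, 0.0395], [0.5171, -0.0339, 0.0404]] 0.0004
210 [[0.5052, -0.0457, 0.0399], [0.5133, -0.0401, 0.041], [0.5193, -0.0373, 0.0385]] 0.0
216 [[0.5071, -0.0489, 0.0393], [0.5154, -0.0435, 0.0396], [0.5211, -0.0401, 0.0389]] -0.0002
222 [[0.509, -0.0519, 0.0391], [0.5173, -0.0465, 0.0393], [0.5231, -0.0432, 0.0385]] 0.0
228 [[0.5109, -0.0551, 0.0387], [0.5194, -0.0498, 0.0384], [0.5251, -0.0462, 0.0384]] -0.0004
234 [[0.5126, -0.058, 0.0393], [0.5207, -0.0518, 0.0413], [0.5263, -0.0482, 0.0414]] -0.0004
-0.00033121379219028246
```

drive_tool(
  series=[
    [-0.3,-2.4,0.3,0,0,0],
    [-0.4,-4.9,-2,0,0.011,0],
    [-0.4,-5.9,-5,0,0.029,0],
    [-0.5,-5.4,-8,0,0.047,0],
    [-0.7,-4.5,-11,0,0.064,0],
    [-0.9,-3.5,-14,0,0.082,0],
    [-1.2,-2.5,-17,0,0.1,0],
    [-1.5,-1.5,-20,0,0.117,0],
    [-1.9,-0.7,-23,0,0.135,0],
    [-2.4,-0.2,-26.6,0,0.156,0],
    [-3,-0.1,-30,0,0.176,0],
    [-3.6,-0.1,-33.4,0,0.197,0],
  ],
)

```text
time_s: 7.8
position: [0.5446, -0.0893, 0.0405]
orientation: [[0.932, -0.002, -0.363], [0.363, 0.002, 0.932], [-0.002, -1.0, 0.002]]
wrist_force: [-1.3, 2.8, 2.7]
grip_width: 0.0003
```

```bash
python3 - <<'E'
from h import *
d=np.load("d.npy");z=np.load("z.npy")
plan(18.75-np.degrees((35.5-26)/170),.0406); print()
d[0]=-1
plan(6.25-np.degrees((d-26)/170),z)
E
```

```text
t 7.8 pos [ 0.5446 -0.0893  0.0405] F [-1.31  2.84  2.74]
[np.float64(0.0), np.float64(-0.1), np.float64(0.1), np.float64(-0.002), np.float64(-0.002), np.float64(-0.002)]

t 7.8 pos [ 0.5446 -0.0893  0.0405] F [-1.31  2.84  2.74]
[np.float64(-0.0), np.float64(-2.5), np.float64(-0.5), np.float64(-0.002), np.float64(0.001), np.float64(-0.002)]
[np.float64(-0.1), np.float64(-5.0), np.float64(-5.5), np.float64(-0.002), np.float64(0.03), np.float64(-0.002)]
[np.float64(-0.2), np.float64(-6.0), np.float64(-8.5), np.float64(-0.002), np.float64(0.048), np.float64(-0.002)]
[np.float64(-0.4), np.float64(-5.5), np.float64(-11.5), np.float64(-0.002), np.float64(0.066), np.float64(-0.002)]
[np.float64(-0.6), np.float64(-4.5), np.float64(-14.4), np.float64(-0.002), np.float64(0.083), np.float64(-0.002)]
[np.float64(-0.9), np.float64(-3.5), np.float64(-17.4), np.float64(-0.002), np.float64(0.101), np.float64(-0.002)]
[np.float64(-1.2), np.float64(-2.5), np.float64(-20.4), np.float64(-0.002), np.float64(0.119), np.float64(-0.002)]
[np.float64(-1.6), np.float64(-1.5), np.float64(-23.4), np.float64(-0.002), np.float64(0.136), np.float64(-0.002)]
[np.float64(-2.0), np.float64(-0.7), np.float64(-26.4), np.float64(-0.002), np.float64(0.154), np.float64(-0.002)]
[np.float64(-2.6), np.float64(-0.2), np.float64(-29.8), np.float64(-0.002), np.float64(0.175), np.float64(-0.002)]
[np.float64(-3.2), np.float64(-0.2), np.float64(-33.3), np.float64(-0.002), np.float64(0.195), np.float64(-0.002)]
[np.float64(-3.9), np.float64(-0.2), np.float64(-36.7), np.float64(-0.002), np.float64(0.216), np.float64(-0.002)]
```

drive_tool(
  series=[
    [0,-2.5,-0.5,0,0,-0.001],
    [-0.1,-5,-4.5,-0.001,0.026,-0.001],
    [-0.2,-6,-8,-0.001,0.046,-0.001],
    [-0.4,-5.5,-11.5,-0.002,0.066,-0.002],
    [-0.6,-4.5,-14.4,-0.002,0.083,-0.002],
    [-0.9,-3.5,-17.4,-0.002,0.101,-0.002],
    [-1.2,-2.5,-20.4,-0.002,0.119,-0.002],
    [-1.6,-1.5,-23.4,-0.002,0.136,-0.002],
    [-2,-0.7,-26.4,-0.002,0.154,-0.002],
    [-2.6,-0.2,-29.8,-0.002,0.175,-0.002],
    [-3.2,-0.1,-33.3,-0.002,0.195,-0.002],
    [-3.9,-0.1,-36.7,-0.002,0.216,-0.002],
  ],
)

```text
time_s: 8.8
position: [0.5542, -0.125, 0.0404]
orientation: [[0.988, -0.0, -0.153], [0.153, 0.001, 0.988], [0.0, -1.0, 0.001]]
wrist_force: [-0.4, 3.8, 2.9]
grip_width: 0.0004
```

```bash
python3 - <<'E'
from h import *
from rig import manip
d=np.load("d.npy");z=np.load("z.npy")
e=manip.get_image("wrist"); pickle.dump(e,open("w7.pkl","wb")); 
p=np.load("p.npy"); im=e["img"][:,:,::-1].copy()
for q in proj(e,outline(p,A=np.radians(37.5))): cv2.circle(im,tuple(np.round(q).astype(int).clip(-99,2000).tolist()),1,(0,0,255),-1)
cv2.imwrite("pics/w7.png",im)
P=cloud(e).reshape(-1,3); th=p[2];R=np.array([[np.cos(th),-np.sin(th)],[np.sin(th),np.cos(th)]])
q=(P[:,:2]-p[:2])@R+[.17,0]; rr=np.hypot(*q.T);a=np.degrees(np.arctan2(q[:,1],q[:,0]))
sel=(abs(rr-.17)<.013)&(P[:,2]<.065)
for lo in np.arange(40,4,-1.25):
    k=sel&(a<lo)&(a>=lo-1.25)
    if k.any(): print(round(lo-.62,2),np.round(np.median(P[k,2]),4),k.sum(),end=" | ")
print(); d[0]=-1;d[1]=3
plan(-6.25-np.degrees((d-26)/170),z)
E
```

```text
38.13 0.0393 327 | 36.88 0.0396 417 | 35.63 0.0395 430 | 34.38 0.0393 421 | 33.13 0.0391 404 | 31.88 0.0389 404 | 30.63 0.0387 394 | 29.38 0.0385 388 | 28.13 0.0385 383 | 26.88 0.0391 375 | 25.63 0.0393 378 | 24.38 0.0396 372 | 23.13 0.0396 359 | 21.88 0.0394 355 | 20.63 0.0393 348 | 19.38 0.0392 345 | 18.13 0.039 329 | 16.88 0.0389 333 | 15.63 0.0388 323 | 14.38 0.0394 324 | 13.13 0.0392 318 | 11.88 0.0396 319 | 10.63 0.0396 300 | 9.38 0.0394 295 | 8.13 0.0393 284 | 6.88 0.0488 888 | 5.63 0.0393 98 | 4.38 0.0391 37 | 
t 8.85 pos [ 0.5543 -0.1252  0.0405] F [-0.68  3.44  2.14]
[np.float64(-0.1), np.float64(-2.5), np.float64(-0.3), np.float64(-0.001), np.float64(-0.001), np.float64(0.0)]
[np.float64(-0.1), np.float64(-5.0), np.float64(-4.3), np.float64(-0.001), np.float64(0.023), np.float64(0.0)]
[np.float64(-0.3), np.float64(-6.0), np.float64(-8.3), np.float64(-0.001), np.float64(0.046), np.float64(0.0)]
[np.float64(-0.4), np.float64(-5.5), np.float64(-11.3), np.float64(-0.001), np.float64(0.064), np.float64(0.0)]
[np.float64(-0.6), np.float64(-4.5), np.float64(-14.3), np.float64(-0.001), np.float64(0.082), np.float64(0.0)]
[np.float64(-0.9), np.float64(-3.5), np.float64(-17.3), np.float64(-0.001), np.float64(0.099), np.float64(0.0)]
[np.float64(-1.2), np.float64(-2.5), np.float64(-20.3), np.float64(-0.001), np.float64(0.117), np.float64(0.0)]
[np.float64(-1.6), np.float64(-1.5), np.float64(-23.2), np.float64(-0.001), np.float64(0.135), np.float64(0.0)]
[np.float64(-2.0), np.float64(-0.7), np.float64(-26.2), np.float64(-0.001), np.float64(0.152), np.float64(0.0)]
[np.float64(-2.6), np.float64(-0.2), np.float64(-29.7), np.float64(-0.001), np.float64(0.173), np.float64(0.0)]
[np.float64(-3.2), np.float64(-0.1), np.float64(-33.1), np.float64(-0.001), np.float64(0.193), np.float64(0.0)]
[np.float64(-3.9), np.float64(-0.1), np.float64(-36.5), np.float64(-0.001), np.float64(0.214), np.float64(0.0)]
```

View pics/w7.png

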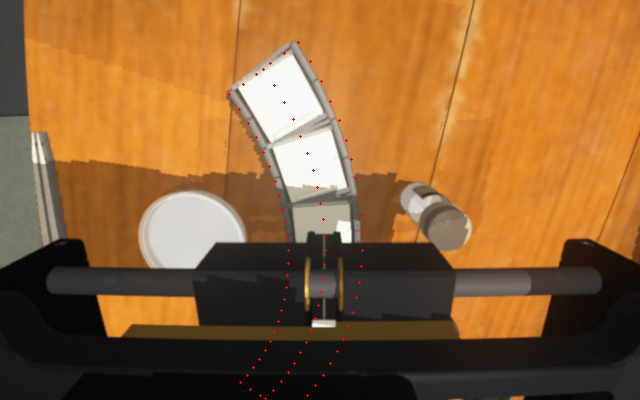

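drive_tool(
  series=[
    [0,-2.5,-0.3,0,0,0],
    [-0.1,-5,-4.3,0,0.023,0],
    [-0.3,-6,-8.3,-0.001,0.046,0],
    [-0.4,-5.5,-11.3,-0.001,0.064,0],
    [-0.6,-4.5,-14.3,-0.001,0.082,0],
    [-0.9,-3.5,-17.3,-0.001,0.099,0],
    [-1.2,-2.5,-20.3,-0.001,0.117,0],
    [-1.6,-1.5,-23.2,-0.001,0.135,0],
    [-2,-0.7,-26.2,-0.001,0.152,0],
    [-2.6,-0.2,-29.7,-0.001,0.173,0],
    [-3.2,-0.1,-33.1,-0.001,0.193,0],
    [-3.9,-0.1,-36.5,-0.001,0.214,0],
  ],
)

```text
time_s: 9.85
position: [0.556, -0.162, 0.0405]
orientation: [[0.998, -0.0, 0.064], [-0.064, 0.0, 0.998], [-0.0, -1.0, 0.0]]
wrist_force: [0.6, 2.6, 1.8]
grip_width: 0.0007
```

```bash
python3 - <<'E'
from h import *
d=np.load("d.npy");z=np.load("z.npy"); d[0]=-1;d[1]=3
plan(-18.75-np.degrees((d-26)/170),z)
E
```

```text
t 9.85 pos [ 0.556  -0.162   0.0405] F [0.64 2.59 1.82]
[np.float64(-0.0), np.float64(-2.5), np.float64(-0.4), np.float64(-0.0), np.float64(0.001), np.float64(-0.0)]
[np.float64(-0.1), np.float64(-5.0), np.float64(-4.4), np.float64(-0.0), np.float64(0.025), np.float64(-0.0)]
[np.float64(-0.2), np.float64(-6.0), np.float64(-8.4), np.float64(-0.0), np.float64(0.048), np.float64(-0.0)]
[np.float64(-0.4), np.float64(-5.5), np.float64(-11.4), np.float64(-0.0), np.float64(0.066), np.float64(-0.0)]
[np.float64(-0.6), np.float64(-4.5), np.float64(-14.4), np.float64(-0.0), np.float64(0.084), np.float64(-0.0)]
[np.float64(-0.9), np.float64(-3.5), np.float64(-17.4), np.float64(-0.0), np.float64(0.101), np.float64(-0.0)]
[np.float64(-1.2), np.float64(-2.5), np.float64(-20.4), np.float64(-0.0), np.float64(0.119), np.float64(-0.0)]
[np.float64(-1.6), np.float64(-1.5), np.float64(-23.3), np.float64(-0.0), np.float64(0.137), np.float64(-0.0)]
[np.float64(-2.0), np.float64(-0.7), np.float64(-26.3), np.float64(-0.0), np.float64(0.154), np.float64(-0.0)]
[np.float64(-2.6), np.float64(-0.2), np.float64(-29.8), np.float64(-0.0), np.float64(0.175), np.float64(-0.0)]
[np.float64(-3.2), np.float64(-0.1), np.float64(-33.2), np.float64(-0.0), np.float64(0.195), np.float64(-0.0)]
[np.float64(-4.0), np.float64(-0.1), np.float64(-36.6), np.float64(-0.0), np.float64(0.216), np.float64(-0.0)]
```

Lid 5.

drive_tool(
  series=[
    [0,-2.5,-0.4,0,0,0],
    [-0.1,-5,-4.4,0,0.025,0],
    [-0.2,-6,-8.4,0,0.048,0],
    [-0.4,-5.5,-11.4,0,0.066,0],
    [-0.6,-4.5,-14.4,0,0.084,0],
    [-0.9,-3.5,-17.4,0,0.101,0],
    [-1.2,-2.5,-20.4,0,0.119,0],
    [-1.6,-1.5,-23.3,0,0.137,0],
    [-2,-0.7,-26.3,0,0.154,0],
    [-2.6,-0.2,-29.8,0,0.175,0],
    [-3.2,-0.1,-33.2,0,0.195,0],
    [-4,-0.1,-36.6,0,0.216,0],
  ],
)

```text
time_s: 10.85
position: [0.5495, -0.1985, 0.0405]
orientation: [[0.96, -0.0, 0.279], [-0.279, 0.001, 0.96], [-0.0, -1.0, 0.001]]
wrist_force: [1.4, 2.3, 1.2]
grip_width: 0.0007
```

```bash
python3 - <<'E'
from h import *
d=np.load("d.npy");z=np.load("z.npy"); d[0]=-1;d[1]=3
plan(-31.25-np.degrees((d-26)/170),z)
E
```

```text
t 10.85 pos [ 0.5495 -0.1985  0.0405] F [1.38 2.28 1.18]
[np.float64(0.1), np.float64(-2.5), np.float64(-0.4), np.float64(-0.001), np.float64(0.001), np.float64(-0.0)]
[np.float64(0.0), np.float64(-5.0), np.float64(-4.4), np.float64(-0.001), np.float64(0.025), np.float64(-0.0)]
[np.float64(-0.1), np.float64(-6.0), np.float64(-8.4), np.float64(-0.001), np.float64(0.048), np.float64(-0.0)]
[np.float64(-0.3), np.float64(-5.5), np.float64(-11.4), np.float64(-0.001), np.float64(0.066), np.float64(-0.0)]
[np.float64(-0.5), np.float64(-4.5), np.float64(-14.3), np.float64(-0.001), np.float64(0.084), np.float64(-0.0)]
[np.float64(-0.8), np.float64(-3.5), np.float64(-17.3), np.float64(-0.001), np.float64(0.101), np.float64(-0.0)]
[np.float64(-1.1), np.float64(-2.5), np.float64(-20.3), np.float64(-0.001), np.float64(0.119), np.float64(-0.0)]
[np.float64(-1.5), np.float64(-1.5), np.float64(-23.3), np.float64(-0.001), np.float64(0.137), np.float64(-0.0)]
[np.float64(-1.9), np.float64(-0.7), np.float64(-26.3), np.float64(-0.001), np.float64(0.154), np.float64(-0.0)]
[np.float64(-2.5), np.float64(-0.2), np.float64(-29.7), np.float64(-0.001), np.float64(0.175), np.float64(-0.0)]
[np.float64(-3.2), np.float64(-0.1), np.float64(-33.2), np.float64(-0.001), np.float64(0.195), np.float64(-0.0)]
[np.float64(-3.9), np.float64(-0.1), np.float64(-36.6), np.float64(-0.001), np.float64(0.216), np.float64(-0.0)]
```

drive_tool(
  series=[
    [0,-2.5,-0.4,0,0,0],
    [0,-5,-4.4,0,0.025,0],
    [-0.1,-6,-8.4,0,0.048,0],
    [-0.3,-5.5,-11.4,-0.001,0.066,0],
    [-0.5,-4.5,-14.3,-0.001,0.084,0],
    [-0.8,-3.5,-17.3,-0.001,0.101,0],
    [-1.1,-2.5,-20.3,-0.001,0.119,0],
    [-1.5,-1.5,-23.3,-0.001,0.137,0],
    [-1.9,-0.7,-26.3,-0.001,0.154,0],
    [-2.5,-0.2,-29.7,-0.001,0.175,0],
    [-3.2,-0.1,-33.2,-0.001,0.195,0],
    [-3.9,-0.1,-36.6,-0.001,0.216,0],
  ],
)

```text
time_s: 11.85
position: [0.5352, -0.2331, 0.0405]
orientation: [[0.877, -0.001, 0.48], [-0.48, -0.0, 0.877], [-0.001, -1.0, -0.001]]
wrist_force: [0.6, -0.4, -0.5]
grip_width: 0.0005
```

```bash
python3 - <<'E'
from h import *
plan([-35.5,-36.5,-37.5,-37.5],[.0406,.0406,.0406,.06])
E
```

```text
t 11.85 pos [ 0.5352 -0.2331  0.0405] F [ 0.63 -0.39 -0.46]
[np.float64(0.1), np.float64(-0.1), np.float64(-2.5), np.float64(0.001), np.float64(0.016), np.float64(-0.001)]
[np.float64(0.0), np.float64(-0.1), np.float64(-5.5), np.float64(0.001), np.float64(0.034), np.float64(-0.001)]
[np.float64(-0.1), np.float64(-0.1), np.float64(-8.4), np.float64(0.001), np.float64(0.051), np.float64(-0.001)]
[np.float64(-0.1), np.float64(-19.5), np.float64(-8.4), np.float64(0.001), np.float64(0.051), np.float64(-0.001)]
```

drive_tool(
  series=[
    [0,-0.1,-2.5,0,0.016,0],
    [0,-0.1,-5.5,0,0.034,0],
    [0,-0.1,-8.4,0,0.051,0],
    [0,-2,-9,0,0.051,0],
    [0,-6,-9,0,0.051,0],
    [0,-14,-9,0,0.051,0],
    [0,-26,-9,0,0.051,0],
    [0,-42,-9,0,0.051,0],
    [0,-60,-9,0,0.051,0],
    [0,-80,-9,0,0.051,0],
    [0,-100,-9,0,0.051,0],
    [0,-120,-9,0,0.051,0],
  ],
)

```text
time_s: 12.85
position: [0.5314, -0.2406, 0.1629]
orientation: [[0.852, 0.001, 0.523], [-0.523, -0.001, 0.852], [0.001, -1.0, -0.001]]
wrist_force: [-1.1, 0.1, 0.5]
grip_width: 0.0003
```

```bash
cat > chk.py <<'E'
from h import *
from rig import manip
import sys
tag=sys.argv[1]
s=manip.sense(); print(s["time_s"],np.round(s["position"],3),np.round(s["wrist_force"],2))
e=manip.get_image("wrist"); p=np.load("p.npy"); im=e["img"][:,:,::-1].copy()
for q in proj(e,outline(p,A=np.radians(37.5))): cv2.circle(im,tuple(np.round(q).astype(int).clip(-99,2000).tolist()),1,(0,0,255),-1)
cv2.imwrite(f"pics/w{tag}.png",im)
P=cloud(e).reshape(-1,3); th=p[2];R=np.array([[np.cos(th),-np.sin(th)],[np.sin(th),np.cos(th)]])
q=(P[:,:2]-p[:2])@R+[.17,0]; rr=np.hypot(*q.T);a=np.degrees(np.arctan2(q[:,1],q[:,0]))
sel=(abs(rr-.17)<.013)&(P[:,2]<.065)
for lo in np.arange(40,-40,-1.25):
    k=sel&(a<lo)&(a>=lo-1.25)
    if k.any(): print(round(lo-.62,2),np.round(np.median(P[k,2]),4),end=" | ")
t=manip.get_image("top"); pickle.dump(t,open(f"top{tag}.pkl","wb")); crop(t,280,450,140,260,4.7,f"t{tag}.png")
E
python3 chk.py 8
```

```text
12.85 [ 0.531 -0.241  0.163] [-1.1   0.06  0.51]
38.13 0.039 | 36.88 0.0396 | 35.63 0.0394 | 34.38 0.0394 | 33.13 0.0392 | 31.88 0.039 | 30.63 0.0388 | 29.38 0.0384 | 28.13 0.0384 | 26.88 0.0392 | 25.63 0.0392 | 24.38 0.0395 | 23.13 0.0393 | 21.88 0.0392 | 20.63 0.0393 | 19.38 0.039 | 18.13 0.039 | 16.88 0.0389 | 15.63 0.0388 | 14.38 0.0393 | 13.13 0.0392 | 11.88 0.0395 | 10.63 0.0395 | 9.38 0.0392 | 8.13 0.0392 | 6.88 0.039 | 5.63 0.039 | 4.38 0.0388 | 3.13 0.0386 | 1.88 0.0391 | 0.63 0.0391 | -0.62 0.0397 | -1.87 0.0396 | -3.12 0.0393 | -4.37 0.0392 | -5.62 0.0392 | -6.87 0.0388 | -8.12 0.0386 | -9.37 0.0388 | -10.62 0.0392 | -11.87 0.0392 | -13.12 0.0395 | -14.37 0.0395 | -15.62 0.0394 | -16.87 0.0393 | -18.12 0.0391 | -19.37 0.0388 | -20.62 0.039 | -21.87 0.0388 | -23.12 0.0393 | -24.37 0.0393 | -25.62 0.0395 | -26.87 0.0393 | -28.12 0.0394 | -29.37 0.0393 | -30.62 0.0392 | -31.87 0.0389 | -33.12 0.039 | -34.37 0.0388 | -35.62 0.0393 | -36.87 0.0392 | -38.12 0.0392 |
```

View pics/w8.png

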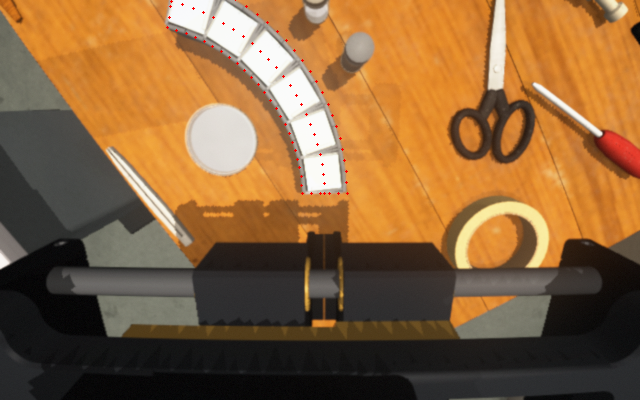

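drive_tool(
  series=[
    [0,-10,-4,0,0,0],
    [0,-25,-14,0,0,0],
    [0,-42,-28,0,0,0],
    [0,-60,-44,0,0,0],
    [0,-75,-60,0,0,0],
    [0,-85,-74,0,0,0],
    [0,-90,-84,0,0,0],
    [0,-90,-88,0,0,0],
    [0,-90,-90,0,0,0],
    [0,-90,-90,0,0,0],
    [0,-90,-90,0,0,0],
  ],
)

```text
time_s: 13.87
position: [0.4862, -0.3167, 0.2547]
orientation: [[0.853, 0.006, 0.522], [-0.522, -0.002, 0.853], [0.006, -1.0, 0.001]]
wrist_force: [0.7, 1.3, -0.2]
grip_width: 0.0005
```

```bash
python3 - <<'E'
from h import *
from rig import manip
s=manip.sense(); print(s["time_s"],np.round(s["position"],3),np.round(s["wrist_force"],2),np.abs(s["dq"]).max())
t=manip.get_image("top"); crop(t,280,450,140,260,4.7,"t9.png")
a=pickle.load(open("top0.pkl","rb"))
diff=np.abs(t["img"].astype(int)-a["img"]).max(-1)[150:250,200:445]>60
ys,xs=np.nonzero(diff); print(len(xs),(xs.min()+200,xs.max()+200,ys.min()+150,ys.max()+150) if len(xs) else "")
E
```

```text
13.8667 [ 0.486 -0.317  0.255] [ 0.74  1.28 -0.19] 0.005103996919385595
3726 (np.int64(324), np.int64(444), np.int64(151), np.int64(249))
```

View pics/t9.png

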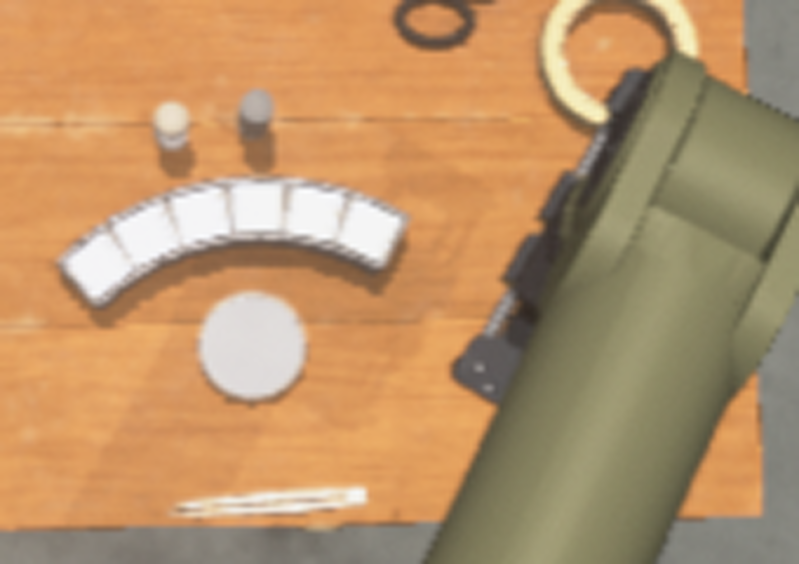

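The top view shows the box, vials, dish and tweezers at the same pixels as at the start: box ends at about (60,265) and (405,215). All six lids lie flat and the hand is well clear.

```bash
python3 -c "
from rig import manip
print(manip.job_done())"
```

```text
the job is handed in; nothing more can be done
None
```

All six lids are pushed shut, and the job is handed in at about 14 s of robot time. I ran the closed fingertips along the lids' middle line from left to right, following the curve. I raised them about 5 mm at each lid's hinge to keep the push small, then lifted the hand off and moved it aside.

**Lids:** The last wrist depth check showed every lid level to about 1 mm below the rim, and none standing up.

**Box and other things:** The box matched its starting outline, with no shift visible at camera resolution of about 1–3 mm. The vials, petri dish and tweezers are where they were. I did not compare the jar, slides and brush after the move. The arm hid the jar in the last picture, but the hand passed well above it.

**Forces:** My readings are from the ends of moves, not continuous. The highest was about 9 N in total (about 6.5 N sideways) between lids 1 and 2, where the fingertip ran a little far onto the next hinge. I raised earlier after that, and readings stayed at about 5 N or less. When I touched down at the left end, contact came at a measured height of 40.8 mm, about 0.8 mm above the rim's stated 40 mm. I could not tell whether that was the rim or the base of lid 1, so I set the rest of the run to about 40.4–40.6 mm.

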